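Clip the square nozzle plate into the clay extruder's bracket

ROBOT

A 6-joint arm with a two-finger parallel gripper is mounted at the origin on the work surface. World frame = base frame: x ahead of the robot, y to its left, z up, the work surface at z = 0. Lengths are in m, angles in rad, forces in N, time in s.
With the tool pointing down it reaches from about 0.35 to 0.775 m from the base axis. Payload 5.5 kg.
Tool frame: the origin (TCP) lies at the very end of the fingers, on their centre line; the grasp point (between the pads) lies env.hold_point_z behind it (env.hold_point_z is the distance from the TCP to the grasp point, in m); z points along the fingers, y is the line along which they close (so a half turn about z gives the same grasp; the last joint's range is limited). The gripper opens to 85 mm and grips with 20 to 120 N. Pads are 22 mm wide; open, the fingers measure 114 mm over their backs; the gripper's body (76 mm by 85 mm) begins 54 mm behind the grasp point. The pads swing forward as they close: fully open they stand 13 mm farther back than shut.
Start: joints at [1.163, 0.313, 0.046, 1.304, 0, 1.431], TCP at [0.152, 0.555, 0.231] pointing down, gripper open.
Joint ranges: [-2.76, 2.76], [-0.86, 1.69], [-1.03, 1.26], [-2.2, 2.34], [-1.47, 1.5], [-3.14, 3.14]. Speed limits (rad/s): [2.57, 2.57, 3.14, 3.14, 3.14, 3.14].

INTERFACE

Orientations are given as a unit quaternion [w, x, y, z].
In Python, from workcell import env gives the robot as it stands.
- The arm moves only by the tool carry_out, never from a script. Its argument "steps" is a list of rows, each a list of 3 entries, a list of its own where there are three numbers: the turn, a rotation vector about the tool's x, y, z in degrees, then the shift along the tool's x, y, z in cm, then the closure in counts, from 0 (fully open) to 255 (shut). A call has exactly 8 rows; each row is the pose to reach, as a shift and turn from the pose commanded when the call began, along the tool's axes at that moment; what a row does not reach only later rows make up. A row lasts 1/8 s, in which the tool goes at most 62.5 mm and 10.7 degrees, less where a joint would pass 70% of its speed; a pose out of reach is approached as far as the arm can. A call with a gripper value outside its range is refused whole. The fingers move at their own pace and stop on an object; "force" is the grip in N (left out, the last holds). Time passes only in rows, so rows that repeat a pose let the fingers close, or fill a call up. It gives the time, the measured TCP pose, the force, the opening and the grip force at its end, in the units of the state.
- env.get_state(): the state, without advancing time (a new reading comes with each control period).
- env.read_camera(name): name is "scene" or "top" or "wrist"; returns (picture, depth): 400x640x3 uint8, red, green, blue; 400x640 float32, m along the optical axis (not along the pixel's ray), 0 where there is no reading.
- env.get_calibration(name): a dict with "fx", "fy", "cx", "cy" (pixels), "origin" and "orientation" of the camera in the world. Camera axes: x right, y up, looking along -z (the intrinsics and any distortion apply to the point x, -y, -z); pixel columns grow to the right and rows downward; lengths in m; the calibration is good to about 2 mm. A picture is of the moment at which its call begins: read the wrist's pose just before it. get_calibration takes no time and is no camera call; for the wrist camera it gives the pose at the moment of the call.
- env.hand_in(): hands the job in; it is judged then, once.
The state is a dict: "clock": time; "joint_pos": joint angles; "qvel": joint speeds; "tau": joint torques, N m; "tcp_pos": TCP position; "orientation": TCP orientation; "wrist_force": force on the tool from outside, world axes, zero at the start; "ft_torque": the same for the moment, N m; "finger_gap": finger opening in m; "grip_force": force on a finger pad.
Only numpy, scipy, OpenCV 4.12 (cv2) and the standard library are available. Lean on these libraries where they do the work, as an engineer would, in place of code of your own. Each camera call takes 0.05 s, during which the arm holds its last target. There are 200 camera calls.

TASK

Fit the nozzle plate with the square spout into the extruder bracket on the bench: spout up, one ear in each pair of spring clips, pressed down by the gripper (not dropped in) until it has snapped past the clips and lies flat on the bracket, then let it go. Leave the round-spout and slit-spout plates where they lie.

Things in the scene. Friction and masses are not known exactly. Their poses are not given: they have to be found in the camera images.
- square_mid (a point): Plate to fit: aluminium, 0.25 kg, lying flat, spout up. 70 (x) x 90 (y) x 8 mm thick, plus an ear 24 mm wide (x) at each y end, 160 mm over the ears. Hollow square spout 40 x 40 mm on its centre, rim 48 mm above the underside; grip it across the faces looking along x. Point: on the spout's axis, 32 mm above the underside; z up, y along the ears. Same when turned half round.
- seat (a point): Fixed bracket: grey plate 130 (x) x 210 (y) x 12 mm. Point: centre of its top face, where the plate's underside must lie; z up, y through both ear slots. Slots at y = +-67 mm, each between two spring clips: 60 mm mouth 44 mm above the seat, 18 mm neck at 16 mm, giving 18 mm each in x. A plate laid on them stays 20 mm high; 5-15 N snaps it down. Clips centre x; y play 10 mm. Posts 42 mm over seat.
- round_mid (a point): Bystander: the same aluminium plate and ears, but with a round spout 40 mm in diameter, 40 mm tall. Point on the spout's axis, 32 mm above its underside; z up, y along the ears. To be left alone.
- slit_mid (a point): Bystander: the same aluminium plate and ears, but with a narrow oblong spout 24 (x) x 58 (y) mm, 40 mm tall. Point on the spout's axis, 32 mm above its underside; z up, y along the ears. To be left alone.
There are look-alikes about, which are no part of the job. What is shaped like the part that bears square_mid but brown or orange is not meant.

How it is judged:
By the outcome, as a careful person would: the job done as asked, in the order asked, and still so for the second after the job is handed in, with the robot touching nothing.
It also fails if it takes over 38 s, if anything falls off the work surface, if the arm or the gripper's body presses on something with over 40 N, if the wrist force passes 120 N, or if a joint passes its speed limit or range.

## Working session

There is one attempt and no reset: what is moved stays moved. The work goes in short steps, Python scripts to look and compute and a tool call to move; the robot and the scene stay as the last step left them, time stands still between calls to the robot, and variables do not carry over. Pictures are saved under pics/ and viewed, at most 10 in all, crops included, and the job is handed in when it is done.

Besides the shell and the picture viewer there is one more tool, called after "Emit:" as a command line: name --argument value ..., lists and objects as JSON in quotes. carry_out: Moves the arm, as the interface text tells. Its arguments: {"type":"object","properties":{"steps":{"type":"array","items":{"type":"array"}},"force":{"type":"number"}},"required":["steps"]}

```bash
mkdir -p pics; ls; python3 - <<'E'
from workcell import env
import cv2,numpy as np
print(env.get_state(), env.hold_point_z)
for n in ["scene","top"]:
    p,d=env.read_camera(n); np.savez(f'pics/{n}0.npz',p=p,d=d)
    cv2.imwrite(f'pics/{n}0.png',p[:,:,::-1]); print(n,env.get_calibration(n))
E
```

```text
pics
{'clock': 0.0, 'joint_pos': array([ 1.16340123e+00,  3.14000976e-01,  4.49293848e-02,  1.30357596e+00,
       -9.98473345e-06,  1.43121826e+00]), 'qvel': array([-0.00025557,  0.00021688,  0.00039595, -0.00205801, -0.00126558,
       -0.00143568]), 'tau': array([-1.37457471e-03, -4.80625212e+01,  2.98536712e+01,  1.95528113e-02,
       -6.87603233e-05, -1.27309380e-05]), 'tcp_pos': array([0.15195034, 0.55401468, 0.23038826]), 'orientation': array([-2.45191239e-04,  1.33508615e-01,  9.91047220e-01, -8.92558099e-04]), 'wrist_force': array([ 0.3290465 , -0.18579975, -0.2625728 ]), 'ft_torque': array([0.00616477, 0.06315684, 0.00326672]), 'grip_force': 0.0, 'finger_gap': 0.08580027530709233} 0.0187
scene {'fx': 448.8937991657451, 'fy': 448.8937991657451, 'cx': 316.20980065993365, 'cy': 195.77639487687938, 'origin': array([1.11392078, 0.62477096, 1.05052849]), 'orientation': array([0.40339048, 0.16307902, 0.32867865, 0.83824322])}
top {'fx': 398.02496922053405, 'fy': 398.02496922053405, 'cx': 314.7169719369994, 'cy': 202.96656368802866, 'origin': array([0.31827003, 0.08953134, 0.95052623]), 'orientation': array([ 0.71338918,  0.02044686, -0.04308697, -0.69914328])}
```

View pics/top0.png

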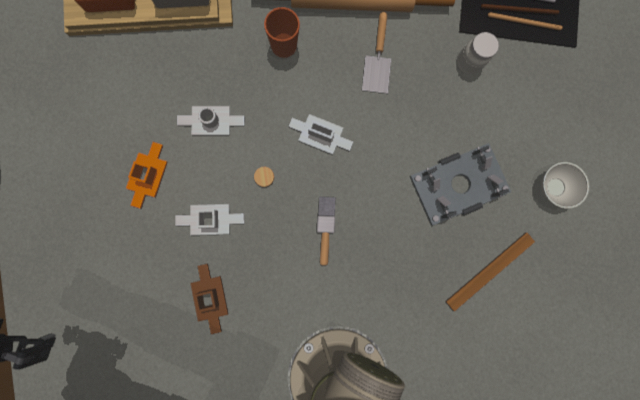

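View pics/scene0.png

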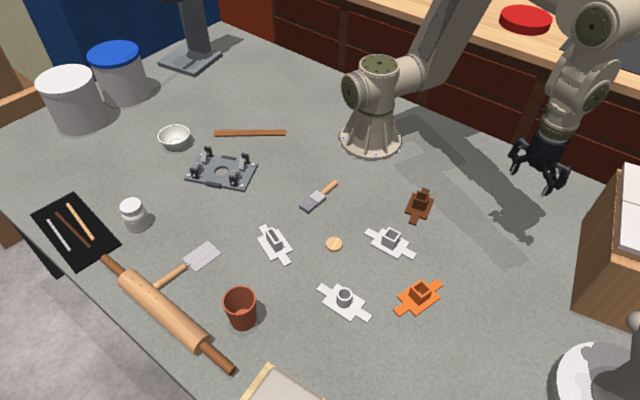

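The top view shows the white square-spout plate at about px (208,220), with the round plate at (210,120) and the slit plate at (320,133). The grey bracket is at (460,185), turned about 20°. The orange (145,175) and brown (208,300) plates are the look-alikes.

```bash
cat > h.py <<'E'
import numpy as np, cv2
from scipy.spatial.transform import Rotation as R
from workcell import env
def rot(q): return R.from_quat(np.asarray(q)[[1,2,3,0]])
def rays(uv,c):
    uv=np.asarray(uv,float).reshape(-1,2)
    return rot(c['orientation']).apply(np.c_[(uv[:,0]-c['cx'])/c['fx'],-(uv[:,1]-c['cy'])/c['fy'],-np.ones(len(uv))])
def onplane(uv,c,z):
    r=rays(uv,c); o=c['origin']; return o+r*((z-o[2])/r[:,2])[:,None]
def cloud(d,c):
    v,u=np.mgrid[:d.shape[0],:d.shape[1]]
    P=c['origin']+rays(np.c_[u.ravel(),v.ravel()],c)*d.reshape(-1,1)
    return P.reshape(*d.shape,3)
def rect(xy):
    (c,s,a)=cv2.minAreaRect((np.asarray(xy)*1000).astype(np.float32)); b=cv2.boxPoints((c,s,a))
    e=b[1]-b[0]; f=b[2]-b[1]; l=e if np.hypot(*e)>np.hypot(*f) else f
    return np.round(c,1),np.round(s,1),round(np.degrees(np.arctan2(l[1],l[0]))%180,2)
E
python3 - <<'E'
from h import *
for n,boxes in [("top",dict(sq=(165,195,255,245),br=(405,140,515,230))),("scene",dict(sq=(358,215,420,262),br=(178,140,262,192)))]:
    z=np.load(f'pics/{n}0.npz');p,d=z['p'],z['d'];c=env.get_calibration(n)
    P=cloud(d,c); print(n,'holes',(d==0).mean())
    for k,(a,b,e,f) in boxes.items():
        q=P[b:f,a:e]; col=p[b:f,a:e].astype(int)
        print(k,'z hist',np.histogram(q[...,2],bins=np.arange(-.01,.08,.004)))
        if k=='sq':
            m=(col.min(2)>125); 
            # outline
            m2=(col.min(2)>140)
            for zz in (0.008,):
                for th in (130,150,170):
                    mm=(col.min(2)>th).astype(np.uint8)
                    cs=max(cv2.findContours(mm,0,2)[0],key=cv2.contourArea)[:,0]+[a,b]
                    print(th,rect(onplane(cs,c,zz)[:,:2]))
        s=(q[...,2]>.004)&(q[...,2]<(.012 if k=='sq' else .016))
        print('depth rect',rect(q[s][:,:2]))
        h=(q[...,2]>.035); print('high',rect(q[h][:,:2]),q[h].mean(0), 'zmax',np.percentile(q[...,2],99.5))
E
cat > pics/z.py <<'E'
E
python3 - <<'E'
import cv2,numpy as np
p=np.load('pics/top0.npz')['p'][:,:,::-1]
a=cv2.resize(p[140:230,405:515],None,fx=5,fy=5,interpolation=cv2.INTER_CUBIC)
cv2.imwrite('pics/br.png',a)
E
```

```text
top holes 0.00391796875
sq z hist (array([   2,  404, 2377,  473,  839,  114,   20,   14,   22,    7,   15,
         10,   20,   20,  129,   21,    0,    0,    0,    0,    0,    0]), array([-0.01 , -0.006, -0.002,  0.002,  0.006,  0.01 ,  0.014,  0.018,
        0.022,  0.026,  0.03 ,  0.034,  0.038,  0.042,  0.046,  0.05 ,
        0.054,  0.058,  0.062,  0.066,  0.07 ,  0.074,  0.078]))
130 (array([360.5, 307.7]), array([ 70.6, 158.8]), np.float32(91.24))
150 (array([361.6, 306.6]), array([ 68.3, 156.5]), np.float32(91.24))
170 (array([372.3, 285. ]), array([112.3,  65.8]), np.float32(53.84))
depth rect (array([360.1, 312. ]), array([195.2, 115.3]), np.float32(89.92))
high (array([351.7, 208.6]), array([243.3,  44.5]), np.float32(84.7)) [0.3592346  0.29363324 0.10196681] zmax 0.05092622078031142
br z hist (array([   1,  563, 3963,  814,  341, 2652,  716,   57,   22,   62,  151,
        110,   55,   52,   56,  130,  111,    3,    0,    0,    0,    0]), array([-0.01 , -0.006, -0.002,  0.002,  0.006,  0.01 ,  0.014,  0.018,
        0.022,  0.026,  0.03 ,  0.034,  0.038,  0.042,  0.046, 
[... 958 characters left out ...]
y([729.3, 450.6]), array([842.9,  49.9]), np.float32(20.98)) [0.40651031 0.32865274 0.10707396] zmax 0.05426113253526118
br z hist (array([   0,   94,  979, 1181,  237,  544,  650,  158,   42,   38,   66,
         75,   51,   38,   59,   48,   62,   18,    0,    0,    0,    0]), array([-0.01 , -0.006, -0.002,  0.002,  0.006,  0.01 ,  0.014,  0.018,
        0.022,  0.026,  0.03 ,  0.034,  0.038,  0.042,  0.046,  0.05 ,
        0.054,  0.058,  0.062,  0.066,  0.07 ,  0.074,  0.078]))
depth rect (array([ 440.9, -328.4]), array([259.4, 311.3]), np.float32(129.0))
high (array([702. , 121.5]), array([1283.8,  209. ]), np.float32(59.94)) [ 0.50705783 -0.2278352   0.12425212] zmax 1.0505284855588757
```

View pics/br.png

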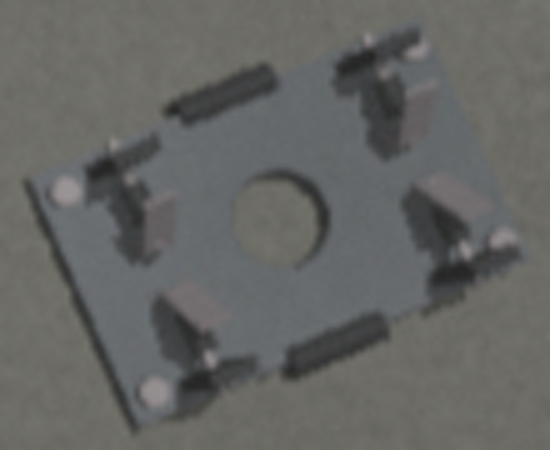

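The crop shows the bracket plate's corners at about (28,180), (420,25), (522,250) and (135,430). The bore is near its centre, with clips and posts at both ends and dark stops along the long sides.

```bash
python3 - <<'E'
from h import *
z=np.load('pics/top0.npz');p,d=z['p'].astype(int),z['d'];c=env.get_calibration('top')
# corners from view
cr=(np.array([[28,180],[420,25],[522,250],[135,430]])+.5)/5-.5+[405,140]
C=onplane(cr,c,.012); print(C.round(4),C.mean(0)); 
P=cloud(cv2.medianBlur(d,3),c); m=np.zeros(d.shape,np.uint8)
sl=np.s_[140:230,405:515]
col=p[sl]; print('bench rb',col[3,3],'br',col[15,35], col[40,30])
m[sl]=((P[sl][...,2]>.006)&(P[sl][...,2]<.017))
m=cv2.morphologyEx(m,cv2.MORPH_CLOSE,np.ones((5,5)))
m=cv2.morphologyEx(m,cv2.MORPH_OPEN,np.ones((5,5)))
cs=max(cv2.findContours(m,0,2)[0],key=cv2.contourArea)[:,0]
print('depth',rect(onplane(cs,c,.012)[:,:2]))
b=((p[...,2]-p[...,0])>5).astype(np.uint8); m[:]=0; m[sl]=b[sl]
m=cv2.morphologyEx(m,cv2.MORPH_CLOSE,np.ones((5,5))); m=cv2.morphologyEx(m,cv2.MORPH_OPEN,np.ones((5,5)))
cs,_=cv2.findContours(m,cv2.RETR_CCOMP,2)
for k in cs:
    if cv2.contourArea(k)>60: print('col',cv2.contourArea(k),rect(onplane(k[:,0],c,.012)[:,:2]))
s=env.get_state(); r=rot(s['orientation'])
t=np.array([.3607,.3075,.16]); print('shift cm',r.inv().apply(t-s['tcp_pos'])*100)
y=r.apply([0,1,0]); print('turn',np.degrees(np.arctan2(y[1],y[0]))-1.24)
print(env.get_calibration('wrist'))
E
```

```text
[[ 0.4742 -0.168   0.012 ]
 [ 0.5551 -0.3608  0.012 ]
 [ 0.4458 -0.4085  0.012 ]
 [ 0.3551 -0.219   0.012 ]] [ 0.45753544 -0.28907894  0.012     ]
bench rb [111 111 104] br [109 108 102] [109 105 107]
depth (array([ 459. , -289.3]), array([145.5, 212.5]), np.float32(113.96))
col 95.0 (array([ 497.9, -374.1]), array([27. , 29.5]), np.float32(178.79))
col 2454.0 (array([ 450.7, -274.2]), array([126. , 173.8]), np.float32(113.3))
col 364.0 (array([ 457.9, -290.1]), array([51. , 51.7]), np.float32(91.28))
shift cm [-26.65619551 -18.24244282   7.07399642]
turn 73.41464133953234
{'fx': 322.7665194607149, 'fy': 322.7665194607149, 'cx': 319.4550382055389, 'cy': 200.506665925926, 'origin': array([0.07987859, 0.57371401, 0.37177659]), 'orientation': array([ 0.78657439, -0.11684353, -0.08926946,  0.59973267])}
```

Emit:
carry_out --steps '[[[0, 0, 10], [-3.4, -2.3, 0.9], 0], [[0, 0, 20], [-6.7, -4.6, 1.8], 0], [[0, 0, 30], [-10, -6.9, 2.7], 0], [[0, 0, 40], [-14, -9.2, 3.6], 0], [[0, 0, 50], [-17.5, -12, 4.5], 0], [[0, 0, 60], [-21, -14.5, 5.4], 0], [[0, 0, 70], [-24, -16.5, 6.3], 0], [[0, 0, 73.4], [-26.66, -18.24, 7.07], 0]]' --force 80

```text
clock: 1.1
tcp_pos: [0.3615, 0.3068, 0.16]
orientation: [-0.0, 0.701, 0.714, -0.0]
wrist_force: [0.1, 0.4, -0.0]
finger_gap: 0.0853
grip_force: 0.0
```

```bash
python3 - <<'E'
from h import *
c=env.get_calibration('wrist'); p,d=env.read_camera('wrist'); c2=env.get_calibration('wrist')
print(np.abs(c['origin']-c2['origin']).max())
np.savez('pics/w1.npz',p=p,d=d,**{k:c2[k] for k in c2}); cv2.imwrite('pics/w1.png',p[:,:,::-1])
s=env.get_state();print(s['clock'],s['tcp_pos'],s['orientation'],s['wrist_force'])
q=onplane([[320,200],[0,0],[639,399]],c2,0);print(q)
E
```

```text
0.0018587142174367188
1.15 [0.36313364 0.30461847 0.15904809] [ 0.00090044  0.7017591   0.71241303 -0.0010164 ] [ 1.47802002 -1.39472634  0.23712649]
[[ 3.63438705e-01  2.87937431e-01  0.00000000e+00]
 [ 9.94512415e-02  4.54772703e-01 -5.55111512e-17]
 [ 7.49245393e-01  4.45792585e-02  0.00000000e+00]]
```

View pics/w1.png

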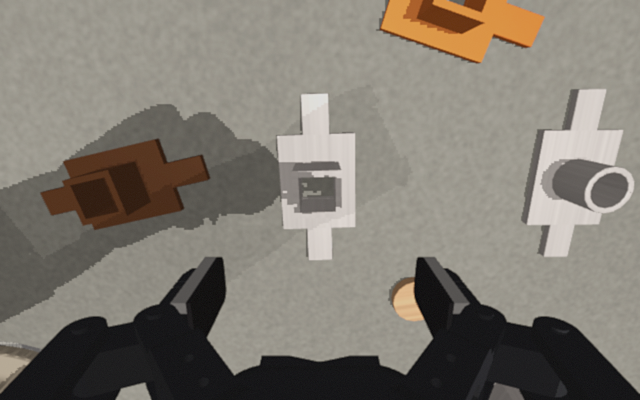

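The wrist view shows the square-spout plate between px (302,94) and (331,260), its spout at about (316,188). The fingers are squared to it, with the brown plate to the left and the round plate to the right.

```bash
python3 - <<'E'
from h import *
c=env.get_calibration('wrist'); p,d=env.read_camera('wrist'); c2=env.get_calibration('wrist')
print(np.abs(c['origin']-c2['origin']).max())
s=env.get_state();print(s['tcp_pos'],s['orientation'])
a,b,e,f=265,85,365,270
col=p[b:f,a:e].astype(int); P=cloud(d,c)[b:f,a:e]
for th in (140,150,165):
    m=(col.min(2)>th).astype(np.uint8)
    m=cv2.morphologyEx(m,cv2.MORPH_CLOSE,np.ones((3,3)))
    cs=max(cv2.findContours(m,0,2)[0],key=cv2.contourArea)[:,0]+[a,b]
    print(th,rect(onplane(cs,c,.008)[:,:2]))
s_=(P[...,2]>.0045)&(P[...,2]<.012)
m=cv2.morphologyEx(s_.astype(np.uint8),cv2.MORPH_OPEN,np.ones((3,3)))
cs=max(cv2.findContours(m,0,2)[0],key=cv2.contourArea)[:,0]+[a,b]
print('depth',rect(onplane(cs,c,.008)[:,:2]))
h=(P[...,2]>.042)&(P[...,2]<.056);print('rim',rect(P[h][:,:2]),np.median(P[h],0),h.sum())
E
```

```text
0.0012093132904218429
[0.36194172 0.30593943 0.15950566] [ 7.18280521e-05  7.00906067e-01  7.13252979e-01 -9.31567530e-04]
140 (array([360.7, 303.9]), array([ 84.5, 182. ]), np.float32(96.85))
150 (array([358.9, 308.9]), array([ 70.9, 159.6]), np.float32(93.32))
165 (array([358.7, 309.5]), array([ 69.9, 158.3]), np.float32(92.59))
depth (array([358.8, 309.5]), array([ 69.6, 158.5]), np.float32(92.93))
rim (array([358.8, 308.7]), array([40. , 40.6]), np.float32(92.98)) [0.35832365 0.31067599 0.0464146 ] 1143
```

Emit:
carry_out --steps '[[[0, 0, -1.4], [0.2, -0.2, 3], 0], [[0, 0, -1.4], [0.2, -0.2, 7], 0], [[0, 0, -1.4], [0.2, -0.2, 11], 0], [[0, 0, -1.4], [0.2, -0.2, 13.5], 0], [[0, 0, -1.4], [0.2, -0.2, 14.6], 0], [[0, 0, -1.4], [0.2, -0.2, 14.6], 0], [[0, 0, -1.4], [0.2, -0.2, 14.6], 200], [[0, 0, -1.4], [0.2, -0.2, 14.6], 200]]' --force 80

```text
clock: 2.2
tcp_pos: [0.3598, 0.3106, 0.0157]
orientation: [0.0, 0.69, 0.723, 0.001]
wrist_force: [1.1, 0.1, 0.1]
finger_gap: 0.0515
grip_force: 0.0
```

Emit:
carry_out --steps '[[[0, 0, 0], [0, 0, 0], 200], [[0, 0, 0], [0, 0, 0], 200], [[0, 0, 0], [0, 0, 0], 200], [[0, 0, 0], [0, 0, 0], 200], [[0, 0, 0], [0, 0, 0], 200], [[0, 0, 0], [0, 0, -2], 200], [[0, 0, 0], [0, 0, -5], 200], [[0, 0, 0], [0, 0, -9], 200]]' --force 80

```text
clock: 3.2
tcp_pos: [0.3579, 0.3094, 0.1047]
orientation: [-0.0, 0.691, 0.723, -0.001]
wrist_force: [0.4, 0.7, -2.3]
finger_gap: 0.0391
grip_force: 80.9
```

```bash
python3 - <<'E'
from h import *
s=env.get_state();print(s['clock'],s['tcp_pos'],s['orientation'],s['wrist_force'],s['ft_torque'],s['finger_gap'],s['grip_force'])
c=env.get_calibration('wrist'); p,d=env.read_camera('wrist'); np.savez('pics/w2.npz',p=p,d=d,**c); cv2.imwrite('pics/w2.png',p[:,:,::-1])
E
```

```text
3.2 [0.35792215 0.30935569 0.10470134] [-3.69381289e-04  6.90581522e-01  7.23253404e-01 -1.24052993e-03] [ 0.41153932  0.72194071 -2.31816359] [ 0.03552007  0.00428346 -0.03695653] 0.039121447245117784 80.88077902793884
```

View pics/w2.png

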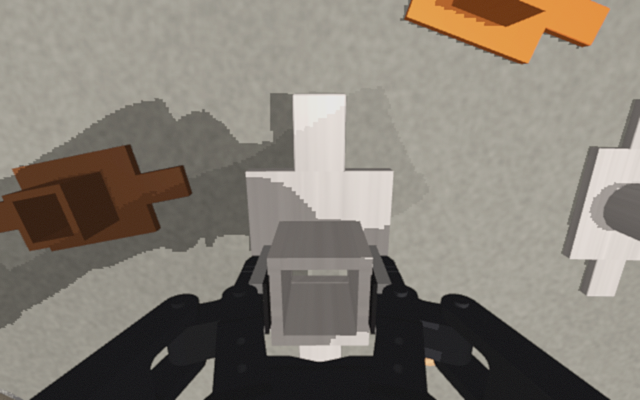

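The plate is held squarely: the gap is 39 mm and the spout sits between the pads at px (320,290), with the ear tip at row 94. Next I cross-check the bracket from the second view and work out the move.

```bash
python3 - <<'E'
from h import *
z=np.load('pics/w2.npz'); c={k:z[k] for k in ('fx','fy','cx','cy','origin','orientation')}
s=env.get_state(); r=rot(s['orientation'])
P=cloud(z['d'],c); q=r.inv().apply(P[60:260,230:410].reshape(-1,3)-s['tcp_pos']).reshape(200,180,3)
m=(q[...,2]<.02)&(q[...,2]>-.02); print('plate top in tool z', np.median(q[20:60,70:110,2]),'rim z',np.percentile(q[150:,:,2],2))
print('ear tip',onplane([[294,94.],[345,94]],c,s['tcp_pos'][2]-np.median(q[50:60,70:110,2])) )
print('ear in tool', r.inv().apply(onplane([[294,94.],[345,94]],c,s['tcp_pos'][2]-np.median(q[50:60,70:110,2]))-s['tcp_pos']))
# scene: hole + bracket
sc=np.load('pics/scene0.npz'); c=env.get_calibration('scene'); p=sc['p'].astype(int)
a,b,e,f=178,140,262,192
Pz=cloud(cv2.medianBlur(sc['d'],3),c)
m=np.zeros(p.shape[:2],np.uint8); m[b:f,a:e]=(p[b:f,a:e,2]-p[b:f,a:e,0]>5)
cs,_=cv2.findContours(m,cv2.RETR_CCOMP,2)
for k in cs:
    if cv2.contourArea(k)>40: print(cv2.contourArea(k),k[:,0].mean(0),rect(onplane(k[:,0],c,.012)[:,:2]))
# post tops in both views (z ~ .05-.06 local maxima)
for n,bx in (('top',(405,140,515,230)),('scene',(a,b,e,f))):
    zz=np.load(f'pics/{n}0.npz'); cc=env.get_calibration(n); Q=cloud(zz['d'],cc)[bx[1]:bx[3],bx[0]:bx[2]]
    mm=((Q[...,2]>.047)&(Q[...,2]<.062)).astype(np.uint8)
    _,L,st,_=cv2.connectedComponentsWithStats(mm)
    print(n,[(Q[L==i].mean(0).round(4),int((L==i).sum())) for i in range(1,len(st)) if st[i,4]>8])
E
```

```text
plate top in tool z 0.015396213827760718 rim z -0.025200853896927014
ear tip [[0.34247984 0.38650475 0.09537451]
 [0.36504594 0.38754525 0.09537451]]
ear in tool [[ 0.07602836 -0.01489283  0.01502514]
 [ 0.07602025  0.00769694  0.0151407 ]]
1223.5 [220.03472222 170.97916667] (array([ 458.2, -289.1]), array([134.4, 209.9]), np.float32(114.33))
154.0 [235.16666667 177.03333333] (array([ 454.5, -231.4]), array([82.1, 44. ]), np.float32(28.98))
117.0 [220.9  169.35] (array([ 458.6, -289.6]), array([52. , 46.2]), np.float32(78.05))
top [(array([ 0.536 , -0.3274,  0.0533]), 38), (array([ 0.5113, -0.339 ,  0.0528]), 31), (array([ 0.482 , -0.2057,  0.0537]), 38), (array([ 0.4574, -0.2167,  0.0527]), 30), (array([ 0.4613, -0.3623,  0.0527]), 29), (array([ 0.4356, -0.3721,  0.0528]), 44), (array([ 0.4069, -0.2396,  0.0523]), 32), (array([ 0.3816, -0.2497,  0.0538]), 40)]
scene [(array([ 0.4342, -0.3705,  0.0537]), 27), (array([ 0.4588, -0.3603,  0.0532]), 19), (array([ 0.3805, -0.2482,  0.0534]), 26), (array([ 0.4051, -0.2374,  0.0529]), 22), (array([ 0.5348, -0.3266,  0.0534]), 27), (array([ 0.4805, -0.2053,  0.0539]), 26)]
```

Emit:
carry_out --steps '[[[0, 0, 0], [-3, 0, -2], 200], [[0, 0, 0], [-8, 1, -4], 200], [[0, 0, 0], [-14, 1.7, -5], 200], [[0, 0, 0], [-20, 2.4, -5], 200], [[0, 0, 0], [-26, 3.1, -5], 200], [[0, 0, 0], [-32, 3.9, -5], 200], [[0, 0, 0], [-38, 4.6, -5], 200], [[0, 0, 0], [-43, 5.2, -5], 200]]'

```text
clock: 4.25
tcp_pos: [0.4307, -0.1194, 0.1546]
orientation: [0.0, 0.691, 0.723, 0.0]
wrist_force: [2.2, 0.7, -1.8]
finger_gap: 0.0388
grip_force: 80.9
```

Emit:
carry_out --steps '[[[0, 0, -4], [-5, 0.6, 0], 200], [[0, 0, -9], [-9, 1.1, 0], 200], [[0, 0, -14], [-13, 1.6, 0], 200], [[0, 0, -18], [-16, 2, 0], 200], [[0, 0, -21.3], [-17.2, 2.1, 0], 200], [[0, 0, -21.3], [-17.2, 2.1, 0], 200], [[0, 0, -21.3], [-17.2, 2.1, 0], 200], [[0, 0, -21.3], [-17.2, 2.1, 0], 200]]'

```text
clock: 5.25
tcp_pos: [0.4596, -0.287, 0.1546]
orientation: [-0.0, 0.545, 0.839, 0.0]
wrist_force: [-0.2, -0.4, -2.4]
finger_gap: 0.0392
grip_force: 80.9
```

```bash
python3 - <<'E'
from h import *
for n in ('wrist','top','scene'):
    c=env.get_calibration(n); p,d=env.read_camera(n); np.savez(f'pics/{n}3.npz',p=p,d=d,**c); 
    if n=='wrist': cv2.imwrite('pics/w3.png',p[:,:,::-1])
    elif n=='top': t=cv2.resize(p[120:250,370:550],None,fx=4,fy=4)
    else: u=cv2.resize(p[90:200,150:290],None,fx=4,fy=4)
cv2.imwrite('pics/t3.png',cv2.resize(t,None,fx=.9,fy=.9)[:,:,::-1]); cv2.imwrite('pics/s3.png',u[:,:,::-1])
s=env.get_state();print(s['clock'],s['tcp_pos'],s['orientation'],s['wrist_force'],s['finger_gap'],s['qvel'].round(3))
z=np.load('pics/wrist3.npz'); r=rot(s['orientation'])
q=r.inv().apply(cloud(z['d'],{k:z[k] for k in ('fx','fy','cx','cy','origin','orientation')})[90:260,230:410].reshape(-1,3)-s['tcp_pos'])
print(np.histogram(q[:,2],bins=np.arange(-.04,.03,.004)))
m=(q[:,2]>0.0)&(q[:,2]<.02)&(q[:,0]>.04); print(np.median(q[m],0), q[m].max(0), np.percentile(q[m],[1,99],axis=0))
E
```

```text
5.4 [ 0.45984347 -0.28737521  0.15475235] [1.01429328e-04 5.44740621e-01 8.38604582e-01 2.55262526e-05] [-0.65776316 -1.11014138 -3.06587503] 0.03920040470471243 [-0.003  0.001  0.002 -0.001  0.001 -0.002]
(array([    0,     3,   549,   447,   431,   420,   418,   462,   390,
         290,   252,   402, 12591,   140,    65,     0,     0]), array([-4.00000000e-02, -3.60000000e-02, -3.20000000e-02, -2.80000000e-02,
       -2.40000000e-02, -2.00000000e-02, -1.60000000e-02, -1.20000000e-02,
       -8.00000000e-03, -4.00000000e-03, -3.46944695e-17,  4.00000000e-03,
        8.00000000e-03,  1.20000000e-02,  1.60000000e-02,  2.00000000e-02,
        2.40000000e-02,  2.80000000e-02]))
[ 0.05560822 -0.00075388  0.00938858] [0.07845985 0.03425303 0.01827731] [[ 0.0402307  -0.03344597  0.00790823]
 [ 0.07801589  0.03190708  0.01627973]]
```

View pics/w3.png

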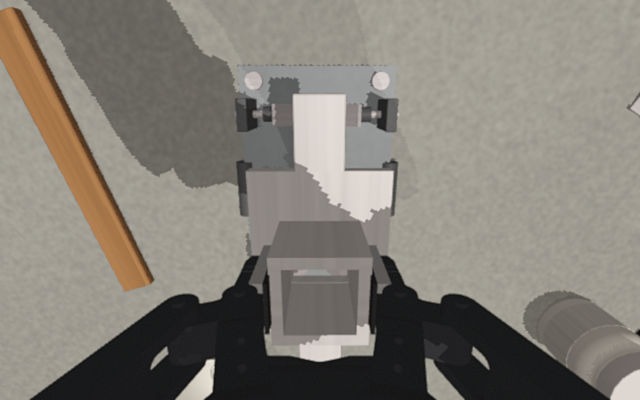

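View pics/t3.png

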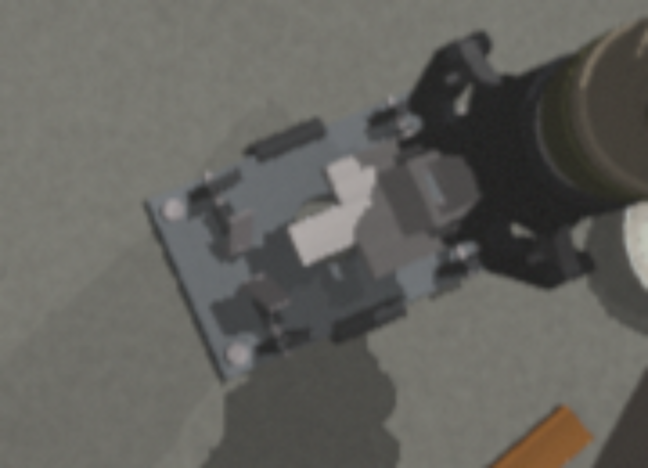

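The wrist view shows the plate held level and lined up with the bracket, with the ear at columns 294–345 and the far clip pair at about (283,115) and (352,115). The bracket's far edge is at row 66 and its screws are at (252,80) and (380,80). The top crop shows the arm covering half the bracket, with the near ear over the bracket's middle and shifted toward the arm by parallax.

```bash
python3 - <<'E'
from h import *
z=np.load('pics/wrist3.npz'); c={k:z[k] for k in ('fx','fy','cx','cy','origin','orientation')}
s=env.get_state(); r=rot(s['orientation']); t=s['tcp_pos']
T=lambda uv,h: (r.inv().apply(onplane(uv,c,h)-t)*1000).round(1)
print('bracket edge',T([[236,66],[395,66]],.012),'screws',T([[252.5,80],[380.5,80]],.0135))
print('ear',T([[293.5,94],[345,94]],t[2]-.0094))
p=z['p'].astype(int); print(p[55:75,330,2]-p[55:75,330,0],p[88:100,320].sum(1)//3)
E
```

```text
bracket edge [[103.5 -68.4 142.7]
 [103.5  61.3 142.7]] screws [[ 92.7 -55.3 141.2]
 [ 92.7  49.8 141.2]]
ear [[ 78.4 -12.    9.4]
 [ 78.4  10.8   9.4]]
[-13 -14 -13 -13 -13 -14 -13 -12 -14 -13  -7   1   2   2   1   2   2   2
   2   1] [150 151 151 151 148 150 185 208 217 217 217 216]
```

Emit:
carry_out --steps '[[[0, 0, 0], [0, -0.24, 1], 200], [[0, 0, 0], [0, -0.24, 3], 200], [[0, 0, 0], [0, -0.24, 5], 200], [[0, 0, 0], [0, -0.24, 7], 200], [[0, 0, 0], [0, -0.24, 8.5], 200], [[0, 0, 0], [0, -0.24, 9.5], 200], [[0, 0, 0], [0, -0.24, 10], 200], [[0, 0, 0], [0, -0.24, 10], 200]]' --force 100

```text
clock: 6.4
tcp_pos: [0.4576, -0.2889, 0.0545]
orientation: [-0.0, 0.545, 0.838, 0.0]
wrist_force: [-1.0, 0.0, -2.7]
finger_gap: 0.0383
grip_force: 102.9
```

Emit:
carry_out --steps '[[[0, 0, 0], [0, 0, 0.3], 200], [[0, 0, 0], [0, 0, 0.6], 200], [[0, 0, 0], [0, 0, 0.9], 200], [[0, 0, 0], [0, 0, 1.2], 200], [[0, 0, 0], [0, 0, 1.5], 200], [[0, 0, 0], [0, 0, 1.8], 200], [[0, 0, 0], [0, 0, 2.1], 200], [[0, 0, 0], [0, 0, 2.1], 200]]'

```text
clock: 7.4
tcp_pos: [0.4571, -0.2884, 0.0325]
orientation: [-0.001, 0.545, 0.838, 0.0]
wrist_force: [1.7, -1.9, -7.3]
finger_gap: 0.0386
grip_force: 103.2
```

Emit:
carry_out --steps '[[[0, 0, 0], [0, 0, 0.1], 200], [[0, 0, 0], [0, 0, 0.2], 200], [[0, 0, 0], [0, 0, 0.3], 200], [[0, 0, 0], [0, 0, 0.4], 200], [[0, 0, 0], [0, 0, 0.4], 200], [[0, 0, 0], [0, 0, 0.4], 200], [[0, 0, 0], [0, 0, 0.4], 200], [[0, 0, 0], [0, 0, 0.4], 200]]'

```text
clock: 8.4
tcp_pos: [0.4576, -0.2888, 0.0295]
orientation: [-0.0, 0.545, 0.838, 0.0]
wrist_force: [1.6, 0.4, -3.8]
finger_gap: 0.0385
grip_force: 103.2
```

Emit:
carry_out --steps '[[[0, 0, 0], [0, 0, 0.1], 200], [[0, 0, 0], [0, 0, 0.1], 200], [[0, 0, 0], [0, 0, 0.2], 200], [[0, 0, 0], [0, 0, 0.2], 200], [[0, 0, 0], [0, 0, 0.25], 200], [[0, 0, 0], [0, 0, 0.25], 200], [[0, 0, 0], [0, 0, 0.25], 200], [[0, 0, 0], [0, 0, 0.25], 200]]'

```text
clock: 9.4
tcp_pos: [0.4577, -0.2891, 0.0279]
orientation: [0.0, 0.545, 0.838, -0.0]
wrist_force: [-1.5, 1.2, 5.0]
finger_gap: 0.0386
grip_force: 104.7
```

```bash
python3 - <<'E'
from h import *
c=env.get_calibration('wrist'); p,d=env.read_camera('wrist'); cv2.imwrite('pics/w4.png',p[:,:,::-1])
s=env.get_state();print(s['clock'],s['tcp_pos'],s['wrist_force'],s['ft_torque'])
P=cloud(d,c); m=P[95:165,300:340].reshape(-1,3); print(np.histogram(m[:,2],bins=np.arange(0,.06,.004)))
print('ear',np.median(P[120:150,310:330,2]),'seat',np.median(P[60:75,255:390,2]),'body L/R',np.median(P[180:215,255:275,2]),np.median(P[180:215,365:385,2]))
E
```

```text
9.45 [ 0.45771406 -0.28911754  0.02788658] [-2.34545153  1.18528194  5.30233707] [ 0.38876086  0.19780734 -0.01188704]
(array([   0,    0,    0,    0, 2743,   48,    0,    0,    0,    0,    0,
          0,    0,    0]), array([0.   , 0.004, 0.008, 0.012, 0.016, 0.02 , 0.024, 0.028, 0.032,
       0.036, 0.04 , 0.044, 0.048, 0.052, 0.056]))
ear 0.01868038274582881 seat 0.010688481001124461 body L/R 0.018618043123261277 0.01867340527905227
```

View pics/w4.png

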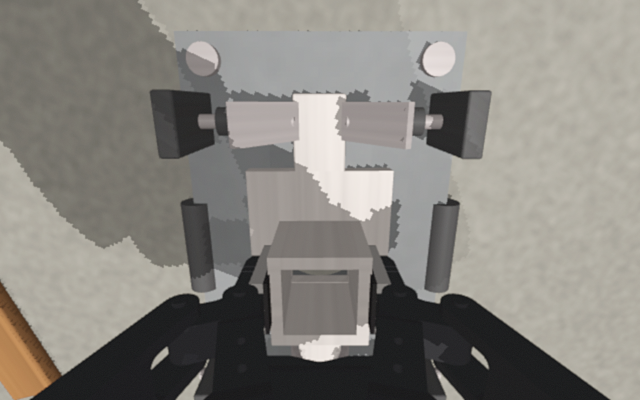

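The wrist view shows the far ear at (320,130), below and between both clip blades. The plate top is 8 mm over the seat on both sides, and the wrist force has turned to upward contact. I'll press slightly more, release with a part opening, and lift.

Emit:
carry_out --steps '[[[0, 0, 0], [0, 0, 0.1], 200], [[0, 0, 0], [0, 0, 0.2], 200], [[0, 0, 0], [0, 0, 0.2], 200], [[0, 0, 0], [0, 0, 0], 200], [[0, 0, 0], [0, 0, -0.1], 80], [[0, 0, 0], [0, 0, -0.1], 80], [[0, 0, 0], [0, 0, -0.1], 80], [[0, 0, 0], [0, 0, -0.1], 80]]'

```text
clock: 10.45
tcp_pos: [0.4575, -0.2889, 0.0278]
orientation: [-0.0, 0.545, 0.838, 0.0]
wrist_force: [0.1, -0.4, 0.2]
finger_gap: 0.0586
grip_force: 0.0
```

Emit:
carry_out --steps '[[[0, 0, 0], [0, 0, 0], 80], [[0, 0, 0], [0, 0, 0], 80], [[0, 0, 0], [0, 0, -1], 80], [[0, 0, 0], [0, 0, -3], 80], [[0, 0, 0], [0, 0, -6], 80], [[0, 0, 0], [-3, 0, -10], 80], [[0, 0, 0], [-7, 0, -13], 80], [[0, 0, 0], [-9, 0, -15], 80]]'

```text
clock: 11.45
tcp_pos: [0.4953, -0.3733, 0.1809]
orientation: [0.002, 0.545, 0.838, -0.0]
wrist_force: [0.0, 0.2, 0.4]
finger_gap: 0.0588
grip_force: 0.0
```

```bash
python3 - <<'E'
from h import *
c=env.get_calibration('wrist'); p,d=env.read_camera('wrist');c=env.get_calibration('wrist'); p,d=env.read_camera('wrist'); cv2.imwrite('pics/w5.png',p[:,:,::-1]); np.savez('pics/w5.npz',p=p,d=d,**c)
s=env.get_state();print(s['clock'],s['tcp_pos'],s['wrist_force'],s['finger_gap'])
E
```

```text
11.55 [ 0.49591862 -0.37422306  0.18127034] [-0.51069709  0.80629207 -0.102128  ] 0.05866850659399421
```

View pics/w5.png

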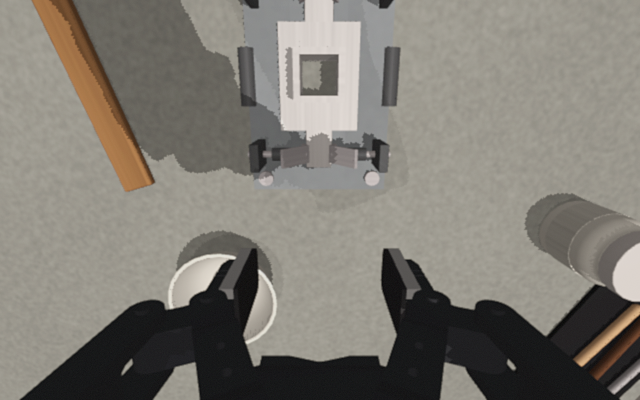

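The view shows the plate released and centred between the clips, with the near ear at (319,150) and the fingers clear. I'll check the height at both ends, then hand in.

```bash
python3 - <<'E'
from h import *
z=np.load('pics/w5.npz'); c={k:z[k] for k in ('fx','fy','cx','cy','origin','orientation')}
P=cloud(z['d'],c); f=lambda a,b,e,g: round(float(np.median(P[b:g,a:e,2])),4)
print('near ear',f(313,140,325,160),'near body',f(295,108,345,126),'far body',f(295,26,345,42),'far ear',f(312,4,324,16),'seat',f(280,178,360,186))
t,d=env.read_camera('top'); ct=env.get_calibration('top'); Q=cloud(d,ct)
far=np.array([.4583,-.289])
for k in (72,-72,40,-40):
    w=far+np.array([-.405,.914])*k/1000
    m=np.hypot(Q[...,0]-w[0],Q[...,1]-w[1])<.006; print(k,np.round(np.median(Q[m][:,2]),4),m.sum())
E
```

```text
near ear 0.0186 near body 0.0187 far body 0.0187 far ear 0.0187 seat 0.0106
72 nan 0
-72 0.0211 19
40 nan 0
-40 0.467 150
  return _methods._mean(a, axis=axis, dtype=dtype,
  ret = ret.dtype.type(ret / rcount)
```

The plate top is 8 mm above the seat at both ears and on both sides of the spout, so it lies flat.

```bash
python3 -c "
from workcell import env
print(env.hand_in())"
```

```text
the job is handed in; nothing more can be done
None
```

The square-spout plate is snapped into the bracket, spout up and lying flat (its top measured 8 mm above the seat at both ears), and it has been released; the robot did not touch the other plates, and the job was handed in at about 11.6 s.

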